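Gauge a fuse carrier against a flip-down copper stop

ROBOT

A 6-joint arm with a two-finger parallel gripper is mounted at the origin on the work surface. World frame = base frame: x ahead of the robot, y to its left, z up, the work surface at z = 0. Lengths are in m, angles in rad, forces in N, time in s.
With the tool pointing down it reaches from about 0.35 to 0.775 m from the base axis. Payload 5.5 kg.
Tool frame: the origin (TCP) lies midway between the tips of the shut fingers; the grasp point (between the pads) lies 19 mm behind it; z points along the fingers, y is the direction in which the jaws open and shut (so a half turn about z gives the same grasp; the last joint's range is limited). The gripper opens to 85 mm and grips with 20 to 120 N. Pads are 22 mm wide; open, the fingers measure 114 mm over their backs; the gripper's body (76 mm by 85 mm) begins 54 mm behind the grasp point. The pads swing forward as they close: fully open they stand 13 mm farther back than shut.
Start: joints at [1.049, 0.313, 0.046, 1.304, 0, 1.431], TCP at [0.214, 0.534, 0.231] pointing down, gripper open.
Joint ranges: [-2.76, 2.76], [-0.86, 1.69], [-1.03, 1.26], [-2.2, 2.34], [-1.47, 1.5], [-3.14, 3.14]. Speed limits (rad/s): [2.57, 2.57, 3.14, 3.14, 3.14, 3.14].

INTERFACE

Orientations are given as a unit quaternion [w, x, y, z].
In Python, from workcell import env gives the robot as it stands.
- The arm moves only by the shell command python3 -m creep 'ROWS' [OPENING] [FORCE]. ROWS is JSON, a list of rows, each a list of 6 numbers: the shift along the tool's x, y, z in m, then the turn, a rotation vector about the tool's x, y, z in degrees. A call has exactly 8 rows; each row is the pose to reach, as a shift and turn from the pose commanded when the call began, along the tool's axes at that moment; what a row does not reach only later rows make up. A row lasts 1/10 s, in which the tool goes at most 50 mm and 8.59 degrees, less where a joint would pass 70% of its speed; a pose out of reach is approached as far as the arm can. A call with a gripper value outside its range is refused whole. OPENING is the finger opening in m, from 0 to 0.0854, set as the call begins (- or left out, the last holds). The fingers move at their own pace and stop on an object; FORCE is the grip in N (left out, the last holds). Time passes only in rows, so rows that repeat a pose let the fingers close, or fill a call up. It gives the time, the measured TCP pose, the force and the opening at its end, in the units of the state.
- env.get_state(): the state, without advancing time (a new reading comes with each control period).
- env.read_camera(name): name is "scene" or "side" or "wrist"; returns (picture, depth): 480x640x3 uint8, blue, green, red; 480x640 float32, m along the optical axis (not along the pixel's ray), 0 where there is no reading.
- env.camera_params(name): a dict with "fx", "fy", "cx", "cy" (pixels), "position" and "orientation" of the camera in the world. Camera axes: x right, y up, looking along -z (the intrinsics and any distortion apply to the point x, -y, -z); pixel columns grow to the right and rows downward; lengths in m; the calibration is good to about 2 mm. A picture is of the moment at which its call begins: read the wrist's pose just before it. camera_params takes no time and is no camera call; for the wrist camera it gives the pose at the moment of the call.
- env.hand_in(): hands the job in, once; it reports no verdict.
The state is a dict: "clock": time; "joint_pos": joint angles; "qvel": joint speeds; "tau": joint torques, N m; "tcp_pos": TCP position; "orientation": TCP orientation; "wrist_force": force on the tool from outside, world axes, zero at the start; "ft_torque": the same for the moment, N m; "finger_gap": finger opening in m.
Only numpy, scipy, OpenCV 4.12 (cv2) and the standard library are available. Lean on these libraries where they do the work, as an engineer would, in place of code of your own. Each camera call takes 0.05 s, during which the arm holds its last target. There are 200 camera calls.

TASK

Flip the copper gauge leaf fully down onto the fence, then slide the porcelain fuse carrier along the steel bed, flat against the fence, until its end bears squarely on the leaf's stop screw, and press it there with a light, steady push of about 6 N for half a second: porcelain chips at 12 N. Then, leaving the carrier lying where it was gauged, flip the leaf back up well clear, let go of everything, and do not disturb the other things on the ledge.

Things in the scene. Friction and masses are not known exactly. Their poses are not given: they have to be found in the camera images.
- rig: The length gauge, fixed to the ledge. Frame: origin on the ledge, x from bed towards the fence, y along the fence towards the leaf, z up (all mm below in this 'rig frame'). Steel bed plate 8 thick, x -75 to 55, y -200 to 125. Steel fence bar on it along the far side: guiding face at x = 30, 20 thick, top z = 30, ends at y = 125.
- leaf (a joint): Angle of the copper gauge leaf about its pin hinge, rad: 0 = fully down (level, reaching from the fence out over the bed, on its end stop), growing as it swings up; 1.57 = upright; end stop at 1.75. Stiff hinge: about 2 N at the thumb bar moves it, and it stays where it is left.
- leaf_hinge (a point): Point on the leaf's hinge line, mid-width of the leaf: rig frame (40, 107.5, 46) mm; the line is parallel to the fence (rig y). The leaf is 22 mm wide (along y), 6 mm thick, 70 mm long.
- thumb_bar (a point): Grip point on the leaf's thumb bar: a round 10 mm copper bar parallel to the hinge, 65 mm from it, standing out sideways past the end of the bed (rig y 118 at the leaf's side to 175; this point y = 150). Rig x = 40 - 65 cos(angle), z = 46 + 65 sin(angle) mm. Clear all round: pinch it from above across rig x (it turns in the grasp), push it or hook it.
- lug (a point): Copper lug 18 x 14 x 31 mm under the leaf; leaf down, this point (middle of its top) is at rig (10, 107, 43) mm and it hangs to z = 12. From its -y face the flat-ended 10 mm steel stop screw stands out along the fence, axis at rig x = 10, z = 23. The screw's tip is at rig y = 80 to 96 mm: set anew each time and not reported, so feel for it.
- carrier_mid (a point): Middle of the ivory porcelain fuse carrier (0.2 to 0.4 kg), 29 mm above its underside. Body 40 (own x) x 90 (own y, along the fence) x 28 mm tall; grip ridge on top 16 (x) x 50 (y) mm, 28 to 58 mm above the underside. Starts on the bed, off the fence and turned. Flat on the bed: rig z = 37; against the fence: rig x = 10. Slides with 1 to 5 N.
- burner: Bystander, to be left alone: blackened bronze lamp burner, 100 mm across, 96 mm tall. Origin at the middle of its underside.
- chimney: Bystander, to be left alone: frosted glass lamp chimney, an open tube 160 mm tall, up to 76 mm across. Origin at the middle of its underside.
- hexkey: Bystander, to be left alone: small steel hex wrench with red grip, 110 mm long with a 28 mm short leg, lying near the gauge's robot side. Origin at the middle of its underside.
- insulator: Bystander, to be left alone: small porcelain ring, 36 mm across and 22 mm tall, standing behind the fence. Origin at the middle of its underside.
- pot: Bystander, to be left alone: small amber glass jar, 40 mm across, 55 mm tall, standing behind the fence. Origin at the middle of its underside.
- driver: Bystander, to be left alone: screwdriver with wooden handle, lying to the left. Origin at the middle of its underside.
- mug: Bystander, to be left alone: white mug, 80 mm across, 90 mm tall. Origin at the middle of its underside.
- capbox: Bystander, to be left alone: open wooden tray, 100 x 140 x 35 mm. Origin at the middle of its underside.
There are look-alikes about, which are no part of the job. There is more than one size of the part that bears carrier_mid; the job needs the middle-sized.

How it is judged:
By the outcome, as a careful person would: the job done as asked, in the order asked, and still so for the second after the job is handed in, with the robot touching nothing.
It also fails if it takes over 72 s, if anything falls off the work surface, if the arm or the gripper's body presses on something with over 40 N, if the wrist force passes 120 N, or if a joint passes its speed limit or range.

## Working session

There is one attempt and no reset: what is moved stays moved. The work goes in short steps, Python scripts to look and compute and a shell command to move; the robot and the scene stay as the last step left them, time stands still between calls to the robot, and variables do not carry over. Pictures are saved under pics/ and viewed, about 8 in all and at most 12, crops included, and the job is handed in when it is done.

```bash
ls; mkdir -p pics
cat > h.py <<'E'
import numpy as np, cv2
from scipy.spatial.transform import Rotation as R
from workcell import env
def rot(q): return R.from_quat([q[1],q[2],q[3],q[0]])
def grab(n):
    p=env.camera_params(n); im,d=env.read_camera(n); return p,im,d
def ray(p,u,v):
    d=np.array([(u-p['cx'])/p['fx'],-(v-p['cy'])/p['fy'],-1.]); return np.array(p['position']),rot(p['orientation']).apply(d)
def onz(p,u,v,z):
    o,d=ray(p,u,v); return o+d*(z-o[2])/d[2]
def cloud(p,d):
    v,u=np.mgrid[:d.shape[0],:d.shape[1]]
    c=np.stack([(u-p['cx'])/p['fx']*d,-(v-p['cy'])/p['fy']*d,-d],-1)
    return rot(p['orientation']).apply(c.reshape(-1,3)).reshape(c.shape)+np.array(p['position'])
def save(n,im):
    cv2.imwrite('pics/'+n+'.png',im)
E
python3 - <<'E'
from h import *
for n in ('scene','side','wrist'):
    p,im,d=grab(n); save(n+'0',im); np.savez('/tmp/'+n+'0.npz',im=im,d=d,p=np.array([p],dtype=object)); print(n,p)
print(env.get_state())
E
```

```text
pics
scene {'fx': 561.6820717665913, 'fy': 561.6820717665913, 'cx': 327.7106449582862, 'cy': 229.90192878203507, 'position': array([ 1.11061332, -0.45086589,  1.2970773 ]), 'orientation': array([0.87387139, 0.22871735, 0.1135628 , 0.41369149])}
side {'fx': 518.4901700096989, 'fy': 518.4901700096989, 'cx': 318.0924385418859, 'cy': 236.35786818466545, 'position': array([ 0.31528142, -0.84814902,  0.66540876]), 'orientation': array([ 0.87561861,  0.46470398, -0.06008185, -0.11718547])}
wrist {'fx': 429.307112944536, 'fy': 429.307112944536, 'cx': 317.8131221514223, 'cy': 241.9244674709191, 'position': array([0.14371962, 0.56132523, 0.37325779]), 'orientation': array([ 0.819262  , -0.12396818, -0.08297538,  0.55367567])}
{'clock': 0.15, 'joint_pos': array([ 1.04939993e+00,  3.13842296e-01,  4.52485130e-02,  1.30358689e+00,
       -1.49486872e-05,  1.43117432e+00]), 'qvel': array([ 1.50474183e-03, -2.62012612e-03,  3.24314491e-03, -2.98791673e-03,
        7.01237285e-05,  1.75637445e-03]), 'tau': array([ 2.27934353e-03, -4.81064129e+01,  2.98814678e+01,  1.39107706e-02,
       -6.12191479e-05,  5.69356402e-07]), 'tcp_pos': array([0.21406359, 0.5332661 , 0.23060902]), 'orientation': array([-2.17557385e-04,  1.89729997e-01,  9.81836060e-01, -6.57136130e-04]), 'wrist_force': array([-0.18649838,  0.63268801,  0.08908064]), 'ft_torque': array([ 0.01773726, -0.00750744,  0.00842811]), 'finger_gap': 0.08553326448834388}
```

View pics/scene0.png

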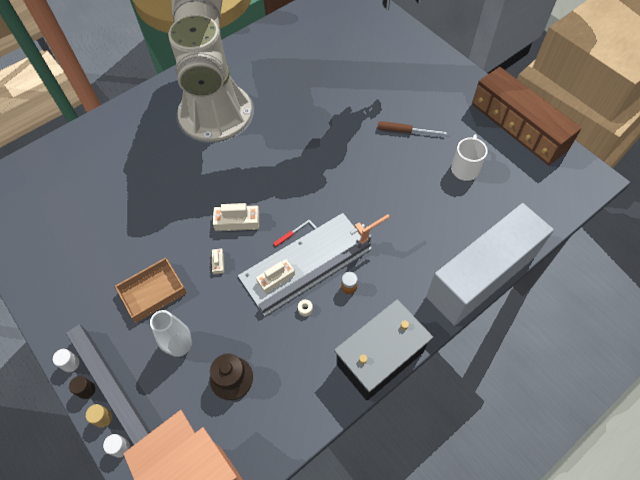

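View pics/side0.png

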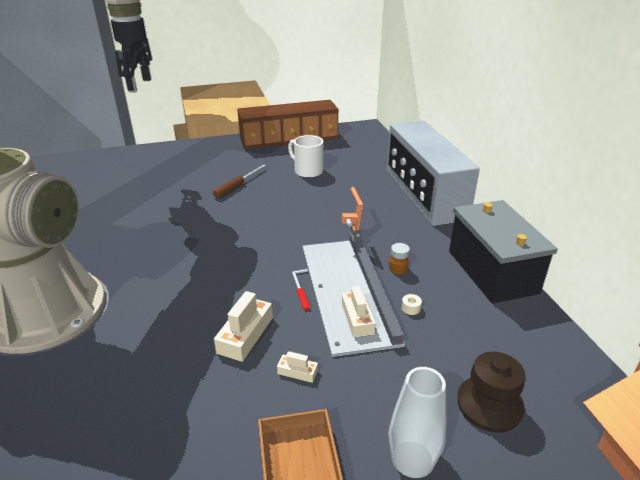

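The scene view shows the bed with corners at about (240,290), (345,215), (370,245) and (265,310). The middle carrier is on it at (276,275), the leaf is up at (362,232), and its bar runs to (388,217). The side view agrees: the leaf is up at (355,215) and the carrier is at (358,310).

Run:
```python
from h import *
for n,box in (('scene',(225,200,400,320)),('side',(290,180,420,360))):
    f=np.load(f'/tmp/{n}0.npz',allow_pickle=True); im,d,p=f['im'],f['d'],f['p'][0]
    c=cloud(p,d); x0,y0,x1,y1=box
    sub=c[y0:y1,x0:x1]; hsv=cv2.cvtColor(im,cv2.COLOR_BGR2HSV)[y0:y1,x0:x1]; dd=d[y0:y1,x0:x1]
    ok=dd>0; z=sub[...,2]
    print(n,np.histogram(z[ok],bins=np.arange(-.006,.13,.004)))
    # plate surface: bright grey
    m=(ok&(hsv[...,1]<60)&(hsv[...,2]>120)&(abs(z-.008)<.006)).astype(np.uint8)
    k,l,st,_=cv2.connectedComponentsWithStats(cv2.morphologyEx(m,cv2.MORPH_OPEN,np.ones((3,3))))
    i=1+np.argmax(st[1:,4]); P=sub[l==i]
    r=cv2.minAreaRect((P[:,:2]*1000).astype(np.float32)); print('plate',r,cv2.boxPoints(r).round(1).tolist(),np.median(P[:,2]))
    # ivory carrier
    m=ok&(hsv[...,0]<35)&(hsv[...,1]>12)&(hsv[...,1]<110)&(hsv[...,2]>120)&(z>.02)&(z<.08)
    for nm,a,b in (('body',.030,.042),('ridge',.061,.073)):
        mm=(m&(z>a)&(z<b)).astype(np.uint8); k,l,st,_=cv2.connectedComponentsWithStats(mm); 
        for i in range(1,k):
            if st[i,4]>40:
                P=sub[l==i]; print(nm,st[i,4],cv2.minAreaRect((P[:,:2]*1000).astype(np.float32)),np.median(P[:,2]))
    # copper
    m=ok&(hsv[...,0]<14)&(hsv[...,1]>110)&(hsv[...,2]>110)&(z>.05)
    P=sub[m]; print('copper',len(P)); 
    P=P[P[:,2]>.085]; print(P.min(0),P.max(0)); 
    # dark fence top
    m=ok&(abs(z-.03)<.004)&(hsv[...,1]<70)
    P=sub[m]; r=cv2.minAreaRect((P[:,:2]*1000).astype(np.float32)); print('z30',len(P),r)
    big=cv2.resize(im[y0:y1,x0:x1],None,fx=3,fy=3,interpolation=cv2.INTER_CUBIC); save(n+'c',big)
```

```text
scene (array([1345, 6160, 5250, 2586, 1589,  327,  191,  253,  437,  580,  452,
        305,   86,   61,   89,  144,   76,   76,   98,   51,  105,   58,
         41,   37,   17,    7,    5,    7,   39,  220,  158,   36,    2]), array([-0.006, -0.002,  0.002,  0.006,  0.01 ,  0.014,  0.018,  0.022,
        0.026,  0.03 ,  0.034,  0.038,  0.042,  0.046,  0.05 ,  0.054,
        0.058,  0.062,  0.066,  0.07 ,  0.074,  0.078,  0.082,  0.086,
        0.09 ,  0.094,  0.098,  0.102,  0.106,  0.11 ,  0.114,  0.118,
        0.122,  0.126]))
plate ((550.8135375976562, -97.41709899902344), (328.02838134765625, 103.50228118896484), 85.489501953125) [[486.29998779296875, -256.8999938964844], [589.5, -265.0], [615.2999877929688, 62.0], [512.0999755859375, 70.19999694824219]] 0.009334110256088657
body 312 ((369.0266418457031, -154.5085906982422), (84.21504211425781, 54.92475128173828), 53.519710540771484) 0.03747369624852126
body 340 ((561.5570678710938, -187.15396118164062), (90.46770477294922, 41.065608978271484), 84.52262878417969) 0.037191565801551696
ridge 49 ((368.7569580078125, -167.255462646
[... 1027 characters left out ...]
9140625), (330.3802795410156, 110.19922637939453), 85.1263427734375) [[495.79998779296875, -261.6000061035156], [605.5999755859375, -270.8999938964844], [633.7000122070312, 58.29999923706055], [523.9000244140625, 67.5999984741211]] 0.008219569709316477
body 303 ((564.5859375, -191.21571350097656), (91.99041748046875, 40.11802673339844), 85.81334686279297) 0.03607903754077635
ridge 68 ((564.8571166992188, -193.10528564453125), (46.48421096801758, 15.845110893249512), 86.35877227783203) 0.06476976929143974
copper 245
[0.60666162 0.0211129  0.08504976] [0.65128351 0.10679518 0.11828828]
z30 1291 ((669.129638671875, -38.046051025390625), (665.842041015625, 165.14422607421875), 57.51004409790039)
```

Run:
```python
import cv2,numpy as np
a=cv2.imread('pics/scenec.png');b=cv2.imread('pics/sidec.png')
a=cv2.resize(a,(480,int(480*a.shape[0]/a.shape[1])));b=b[:,:310]
h=max(a.shape[0],b.shape[0]);c=np.zeros((h,790,3),np.uint8);c[:a.shape[0],:480]=a;c[:b.shape[0],480:]=b;cv2.imwrite('pics/c1.png',c)
```

```text
(no output)
```

View pics/c1.png

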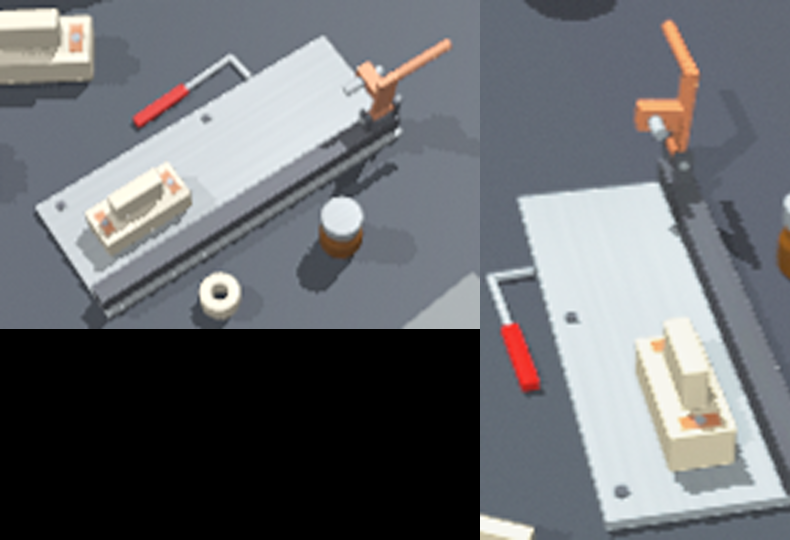

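The crop shows the leaf upright with its screw pointing along the bed. The carrier lies near the fence's -y end, slightly off it. The two cameras disagree by several mm, so I'll measure from above with the wrist camera.

```bash
cat >> h.py <<'E'
def to(pos,yaw,n=8,quiet=0):
    """shift/turn in tool axes to TCP pos with tool down, tool y at yaw deg in world"""
    s=env.get_state(); T=rot(s['orientation'])
    c,si=np.cos(np.radians(yaw)),np.sin(np.radians(yaw))
    y=np.array([c,si,0]); z=np.array([0,0,-1.]); G=R.from_matrix(np.stack([np.cross(y,z),y,z],1))
    sh=T.inv().apply(np.array(pos)-s['tcp_pos']); rv=np.degrees((T.inv()*G).as_rotvec())
    print('shift mm',(sh*1000).round(1),'turn',rv.round(2)); return sh,rv
E
python3 - <<'E'
from h import *
to([.59,-.06,.32],-4.7)
E
```

```text
shift mm [-569.9 -410.6  -88.9] turn [-7.000e-02  4.000e-02  7.283e+01]
```

```bash
python3 -m creep '[[-0.02,-0.014,-0.006,0,0,3],[-0.055,-0.04,-0.012,0,0,8],[-0.09,-0.066,-0.018,0,0,13],[-0.13,-0.094,-0.024,0,0,18],[-0.17,-0.122,-0.03,0,0,23],[-0.21,-0.15,-0.036,0,0,28],[-0.25,-0.18,-0.042,0,0,32],[-0.285,-0.205,-0.044,0,0,36.4]]' 0.04 20
python3 - <<'E'
from h import *
to([.59,-.06,.32],-4.7)
E
```

```text
clock: 0.95
tcp_pos: [0.4032, 0.2352, 0.2759]
orientation: [0.0, 0.488, 0.873, 0.0]
wrist_force: [1.3, 0.3, -1.2]
finger_gap: 0.0401
shift mm [-349.3    4.9  -44. ] turn [ 0.06 -0.   36.22]
```

```bash
python3 -m creep '[[-0.048,0.001,-0.006,0,0,5],[-0.096,0.001,-0.012,0,0,10],[-0.144,0.002,-0.018,0,0,15],[-0.192,0.003,-0.024,0,0,20],[-0.24,0.004,-0.03,0,0,25],[-0.285,0.004,-0.036,0,0,30],[-0.325,0.005,-0.042,0,0,34],[-0.349,0.005,-0.044,0,0,36.2]]'
python3 - <<'E'
from h import *
p,im,d=grab('wrist'); save('w1',im); np.savez('/tmp/w1.npz',im=im,d=d,p=np.array([p],dtype=object)); s=env.get_state(); print(s['tcp_pos'],s['qvel'].round(3),p['position'])
E
```

```text
clock: 1.75
tcp_pos: [0.5915, -0.06, 0.3189]
orientation: [0.0, 0.736, 0.677, -0.0]
wrist_force: [0.1, 0.5, -0.8]
finger_gap: 0.0398
[ 0.59278957 -0.06229884  0.3182961 ] [ 0.042 -0.035 -0.083 -0.003  0.013 -0.017] [0.59726419 0.0150311  0.46165753]
```

View pics/w1.png

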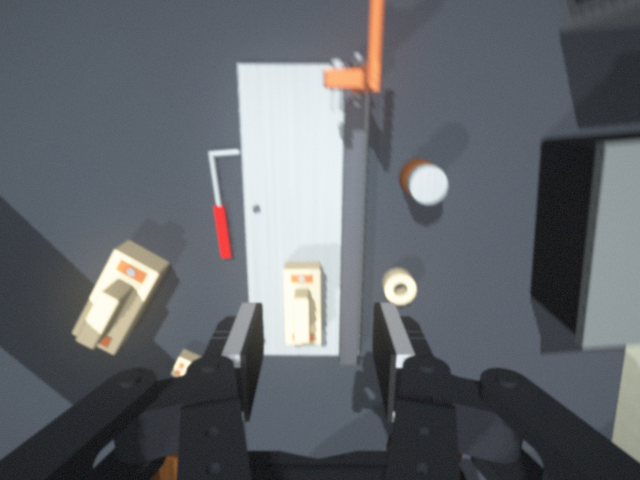

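The wrist view shows the bed from (238,63) to (340,357), the fence on its right at u≈341–367, and the carrier at (303,305). The lug is at (345,78), the bar at (375,40), and the screw hangs at (338,100). I'll measure from a still frame.

```bash
cat > m.py <<'E'
from h import *
def fit(P):
    vx,vy,x,y=cv2.fitLine(np.array(P,np.float32),cv2.DIST_HUBER,0,.01,.01).ravel(); return np.array([vx,vy]),np.array([x,y])
def bed(p,im,u0=225,u1=345,v0=120,v1=240,eu=(260,280)):
    g=im.min(2).astype(float); m=lambda v,u:g[v,u]
    L=[]
    for v in range(v0,v1,4):
        r=g[v,u0:u0+40]; k=np.argmax(np.diff(cv2.GaussianBlur(r[None],(5,1),0)[0])); L.append(onz(p,u0+k+1,v+.5,.008)[:2]*1000)
    return L
E
python3 - <<'E'
from m import *
p,im,d=grab('wrist'); np.savez('/tmp/w1.npz',im=im,d=d,p=np.array([p],dtype=object)); print(env.get_state()['qvel'].round(3),p['position'])
g=cv2.GaussianBlur(im.min(2).astype(float),(5,5),0)
def edgesU(vs,ua,ub,sgn,z): 
    return [onz(p,ua+np.argmax(sgn*np.diff(g[v,ua:ub]))+.5,v,z)[:2]*1000 for v in vs]
def edgesV(us,va,vb,sgn,z):
    return [onz(p,u,va+np.argmax(sgn*np.diff(g[va:vb,u]))+.5,z)[:2]*1000 for u in us]
def rep(n,P):
    d,c=fit(P); d=d*np.sign(d[1]) if abs(d[1])>.5 else d*np.sign(d[0]); res=(np.array(P)-c)@np.array([-d[1],d[0]])
    print(n,'dir',np.degrees(np.arctan2(d[1],d[0])).round(2),'c',c.round(1),'res',res.std().round(2),abs(res).max().round(2)); return d,c
left=rep('left',edgesU(list(range(75,140,3))+list(range(165,300,3)),225,262,1,.008))
top=rep('top',edgesV(range(248,318,3),50,80,1,.008))
bot=rep('bot',edgesV(range(275,335,3),340,372,-1,.008))
def X(a,b): 
    t=np.linalg.solve(np.stack([a[0],-b[0]],1),b[1]-a[1]); return a[1]+a[0]*t[0]
A,B=X(left,top),X(left,bot); print('corners',A,B,'len',np.linalg.norm(A-B))
c=cloud(p,d); hsv=cv2.cvtColor(im,cv2.COLOR_BGR2HSV)
for v in (150,200,250): print(v,[(u,int(g[v,u]),round(float(c[v,u,2])*1000)) for u in range(334,374,2)])
for nm,a,b in (('body',.028,.044),('ridge',.058,.074)):
    m=((hsv[...,0]<35)&(hsv[...,2]>110)&(c[...,2]>a)&(c[...,2]<b)).astype(np.uint8); m[:, :270]=0;m[:,335:]=0;m[:250]=0;m[360:]=0
    k,l,st,_=cv2.connectedComponentsWithStats(m); i=1+np.argmax(st[1:,4]); P=c[l==i]; print(nm,st[i],cv2.minAreaRect((P[:,:2]*1000).astype(np.float32)),np.median(P[:,2]))
m=(hsv[...,0]<16)&(hsv[...,1]>120)&(hsv[...,2]>110); m[130:]=0
vs,us=np.where(m); print('copper px',us.min(),us.max(),vs.min(),vs.max())
P=c[m]; print(np.percentile(P,[2,50,98],axis=0).round(4))
for v in (5,15,30,45,60): print(v,us[vs==v].min(),us[vs==v].max(),np.median(c[v,us[vs==v]],axis=0).round(4))
E
```

```text
[ 0.046 -0.035 -0.051  0.013  0.02  -0.008] [0.59872735 0.01291329 0.46091345]
left dir 85.25 c [508.9 -66. ] res 0.3 0.57
top dir -4.94 c [563.2  62.7] res 0.0 0.0
bot dir -4.96 c [ 555.4 -262.8] res 0.0 0.0
corners [519.89685  66.48396] [ 492.9872  -257.36896] len 324.96896
150 [(334, 232, 6), (336, 230, 9), (338, 205, 8), (340, 150, 27), (342, 132, 30), (344, 132, 29), (346, 133, 30), (348, 135, 29), (350, 136, 28), (352, 135, 31), (354, 132, 30), (356, 131, 30), (358, 130, 31), (360, 124, 29), (362, 113, 9), (364, 94, 0), (366, 92, -1), (368, 94, -1), (370, 92, 1), (372, 83, -1)]
200 [(334, 233, 7), (336, 229, 8), (338, 193, 9), (340, 144, 30), (342, 135, 30), (344, 134, 30), (346, 135, 29), (348, 135, 30), (350, 133, 30), (352, 131, 28), (354, 131, 31), (356, 130, 30), (358, 126, 29), (360, 117, 8), (362, 99, -1), (364, 92, -1), (366, 94, 0), (368, 95, 2), (370, 95, 1), (372, 95, 0)]
250 [(334, 214, 7), (336, 205, 10), (338, 165, 12), (340, 135, 30), (342, 134, 29), (344, 134, 31), (346, 133, 30), (348, 132, 28), (350, 131, 30), (352, 131, 29), (354, 130, 30), (356, 126, 31), (358, 121, 9), (360, 105, 7), (362, 94, 1), (364, 96, -1), (366, 97, 0), (368, 96, 0), (370, 96, -1), (372, 99, 0)]
body [ 280  263   39   78 2006] ((562.08642578125, -186.99761962890625), (90.24903869628906, 39.98885726928711), 85.90642547607422) 0.03596555978873886
ridge [291 291  17  48 727] ((562.0840454101562, -187.0301971435547), (50.5783805847168, 16.033979415893555), 85.90351104736328) 0.06569530113608679
copper px 320 377 0 85
[[0.6046 0.0293 0.0791]
 [0.637  0.0438 0.1127]
 [0.6463 0.0823 0.1167]]
5 365 377 [0.6432 0.0805 0.1148]
15 365 376 [0.6426 0.074  0.1149]
30 364 376 [0.6416 0.0641 0.1148]
45 364 375 [0.6408 0.0542 0.1153]
60 356 375 [0.6375 0.0444 0.1129]
```

The measurements hold up: bed length 325 mm, carrier rectangle 90×40 and ridge 50×16 at the right heights. The rig origin is about (584.3, -64.5) mm with the fence at 85.1°, the leaf angle is about 1.67, and the carrier is at rig (-12, -124). Next I'll go to the bar.

```bash
cat >> h.py <<'E'
O=np.array([584.3,-64.5]); A=np.radians(85.1); ey=np.array([np.cos(A),np.sin(A)]); ex=np.array([ey[1],-ey[0]])
def W(x,y,z): return np.r_[(O+x*ex+y*ey),z]/1000
def rig(pw): q=np.array(pw[:2])*1000-O; return np.array([q@ex,q@ey,pw[2]*1000])
def st():
    s=env.get_state(); f=s['wrist_force']; print('t',round(s['clock'],2),'rig',rig(s['tcp_pos']).round(2),'F rig',np.array([f[:2]@ex,f[:2]@ey,f[2]]).round(2),'gap',round(s['finger_gap']*1000,1))
E
python3 - <<'E'
from h import *
st(); to(W(46.3,150,150),-4.9)
E
```

```text
t 1.85 rig [  6.81   4.93 318.08] F rig [0.5  0.79 0.6 ] gap 40.3
shift mm [145.  40. 168.] turn [-0.04  0.02  0.17]
```

```bash
python3 -m creep '[[0.022,0.006,0.026,0,0,0],[0.044,0.012,0.052,0,0,0],[0.066,0.018,0.078,0,0,0],[0.088,0.024,0.104,0,0,0.1],[0.11,0.03,0.13,0,0,0.1],[0.128,0.036,0.15,0,0,0.2],[0.14,0.04,0.164,0,0,0.2],[0.145,0.04,0.168,0,0,0.2]]'
python3 - <<'E'
from h import *
st(); to(W(46.3,150,92),-4.9)
p,im,d=grab('wrist'); save('w2',im)
E
```

```text
clock: 2.65
tcp_pos: [0.6401, 0.0861, 0.1493]
orientation: [-0.001, 0.735, 0.678, -0.001]
wrist_force: [-0.7, -0.2, 0.0]
finger_gap: 0.0401
t 2.65 rig [ 42.76 154.79 149.28] F rig [-0.64 -0.26  0.02] gap 40.1
shift mm [-4.8  3.7 57.3] turn [-0.18  0.    0.35]
```

View pics/w2.png

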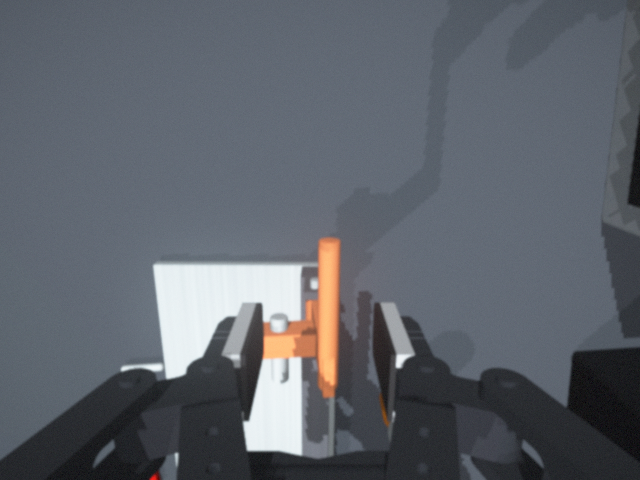

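The bar at u≈329 lies between the pads (their midline is u≈318), with the lug and screw at (280,350). Now I'll descend and pinch.

```bash
python3 -m creep '[[-0.001,0.001,0.008,0,0,0.1],[-0.002,0.002,0.016,0,0,0.3],[-0.003,0.003,0.024,0,0,0.3],[-0.004,0.003,0.032,0,0,0.3],[-0.004,0.003,0.04,0,0,0.3],[-0.004,0.003,0.048,0,0,0.3],[-0.004,0.003,0.055,0,0,0.3],[-0.004,0.003,0.057,0,0,0.3]]'
python3 -c "from h import *; st()"
python3 -m creep '[[0,0,0,0,0,0],[0,0,0,0,0,0],[0,0,0,0,0,0],[0,0,0,0,0,0],[0,0,0,0,0,0],[0,0,0,0,0,0],[0,0,0,0,0,0],[0,0,0,0,0,0]]' 0.0 20
python3 - <<'E'
from h import *
st()
t=np.linspace(1.67,0,17)
print(np.c_[t,-65*(np.cos(t)-np.cos(1.67)),65*(np.sin(1.67)-np.sin(t))].round(3))
E
```

```text
clock: 3.5
tcp_pos: [0.6433, 0.0802, 0.093]
orientation: [-0.001, 0.737, 0.676, -0.001]
wrist_force: [0.5, -0.1, -0.3]
finger_gap: 0.0398
t 3.5 rig [ 46.44 149.2   93.04] F rig [ 0.51 -0.05 -0.35] gap 39.8
clock: 4.3
tcp_pos: [0.6443, 0.0802, 0.0947]
orientation: [0.0, 0.737, 0.676, 0.0]
wrist_force: [0.6, 0.7, 1.1]
finger_gap: 0.0092
t 4.3 rig [ 47.38 149.33  94.66] F rig [0.54 0.78 1.08] gap 9.2
[[ 1.6700e+00 -0.0000e+00  0.0000e+00]
 [ 1.5660e+00 -6.7740e+00 -3.1900e-01]
 [ 1.4610e+00 -1.3544e+01  7.0000e-02]
 [ 1.3570e+00 -2.0237e+01  1.1620e+00]
 [ 1.2520e+00 -2.6779e+01  2.9450e+00]
 [ 1.1480e+00 -3.3101e+01  5.4010e+00]
 [ 1.0440e+00 -3.9132e+01  8.5010e+00]
 [ 9.3900e-01 -4.4807e+01  1.2213e+01]
 [ 8.3500e-01 -5.0064e+01  1.6496e+01]
 [ 7.3100e-01 -5.4847e+01  2.1304e+01]
 [ 6.2600e-01 -5.9103e+01  2.6583e+01]
 [ 5.2200e-01 -6.2785e+01  3.2278e+01]
 [ 4.1800e-01 -6.5855e+01  3.8324e+01]
 [ 3.1300e-01 -6.8277e+01  4.4658e+01]
 [ 2.0900e-01 -7.0027e+01  5.1210e+01]
 [ 1.0400e-01 -7.1084e+01  5.7908e+01]
 [ 0.0000e+00 -7.1438e+01  6.4680e+01]]
```

```bash
python3 -m creep '[[0,-0.0068,-0.0003,0,0,0],[0,-0.0135,0.0001,0,0,0],[0,-0.0202,0.0012,0,0,0],[0,-0.0268,0.0029,0,0,0],[0,-0.0331,0.0054,0,0,0],[0,-0.0391,0.0085,0,0,0],[0,-0.0448,0.0122,0,0,0],[0,-0.0501,0.0165,0,0,0]]'
python3 -c "from h import *; st()"
```

```text
clock: 5.1
tcp_pos: [0.5932, 0.0845, 0.0772]
orientation: [-0.0, 0.737, 0.676, -0.0]
wrist_force: [4.3, -0.1, 1.6]
finger_gap: 0.0092
t 5.1 rig [ -3.82 149.23  77.22] F rig [4.26 0.26 1.61] gap 9.2
```

```bash
python3 -m creep '[[0,-0.0048,0.0048,0,0,0],[0,-0.009,0.0101,0,0,0],[0,-0.0127,0.0158,0,0,0],[0,-0.0158,0.0218,0,0,0],[0,-0.0182,0.0282,0,0,0],[0,-0.02,0.0347,0,0,0],[0,-0.021,0.0414,0,0,0],[0,-0.0214,0.0482,0,0,0]]'
python3 -c "from h import *; st()"
python3 -m creep '[[0,0,0.0005,0,0,0],[0,0,0.001,0,0,0],[0,0,0.0015,0,0,0],[0,0,0.002,0,0,0],[0,0,0.002,0,0,0],[0,0,0.002,0,0,0],[0,0,0.002,0,0,0],[0,0,0.002,0,0,0]]'
python3 -c "from h import *; st()"
```

```text
clock: 5.9
tcp_pos: [0.5727, 0.0863, 0.0291]
orientation: [0.0, 0.737, 0.676, 0.0]
wrist_force: [1.2, -0.5, 1.9]
finger_gap: 0.0091
t 5.9 rig [-24.43 149.31  29.06] F rig [ 1.24 -0.38  1.87] gap 9.1
clock: 6.7
tcp_pos: [0.5727, 0.0864, 0.0282]
orientation: [0.0, 0.737, 0.676, 0.0]
wrist_force: [0.3, -0.8, 6.6]
finger_gap: 0.0089
t 6.7 rig [-24.45 149.33  28.19] F rig [ 0.39 -0.74  6.6 ] gap 8.9
```

```bash
python3 -m creep '[[0,0,0.0005,0,0,0],[0,0,0.001,0,0,0],[0,0,0.002,0,0,0],[0,0,0.003,0,0,0],[0,0,0.003,0,0,0],[0,0,0.003,0,0,0],[0,0,0.003,0,0,0],[0,0,0.003,0,0,0]]'
python3 -c "from h import *; st()"
python3 -m creep '[[0,0,-0.001,0,0,0],[0,0,-0.003,0,0,0],[0,0,-0.004,0,0,0],[0,0,-0.004,0,0,0],[0,0,-0.004,0,0,0],[0,0,-0.004,0,0,0],[0,0,-0.004,0,0,0],[0,0,-0.004,0,0,0]]' 0.04
python3 -m creep '[[0,0,-0.01,0,0,0],[0,0,-0.03,0,0,0],[0,0,-0.06,0,0,0],[-0.02,0,-0.09,0,0,0],[-0.06,0,-0.12,0,0,0],[-0.1,0,-0.15,0,0,0],[-0.13,0,-0.17,0,0,0],[-0.14,0,-0.18,0,0,0]]'
python3 - <<'E'
from h import *
st()
E
```

```text
clock: 7.5
tcp_pos: [0.5728, 0.0864, 0.0278]
orientation: [0.001, 0.737, 0.676, 0.001]
wrist_force: [-6.4, -2.3, 24.1]
finger_gap: 0.0089
t 7.5 rig [-24.3  149.36  27.81] F rig [-6.2  -2.86 24.15] gap 8.9
clock: 8.3
tcp_pos: [0.5727, 0.0864, 0.0285]
orientation: [-0.0, 0.737, 0.676, -0.0]
wrist_force: [-0.3, -0.8, 0.1]
finger_gap: 0.0403
clock: 9.1
tcp_pos: [0.5615, -0.056, 0.2119]
orientation: [0.002, 0.738, 0.675, 0.001]
wrist_force: [-0.8, 0.3, 0.1]
finger_gap: 0.04
t 9.1 rig [-23.49   6.55 211.94] F rig [-0.83  0.25  0.12] gap 40.0
```

Run:
```python
from h import *
p,im,d=grab('wrist'); p,im,d=grab('wrist'); save('w3',im); np.savez('/tmp/w3.npz',im=im,d=d,p=np.array([p],dtype=object)); print(p['position'])
```

```text
[0.5674392  0.01905048 0.35508232]
```

View pics/w3.png

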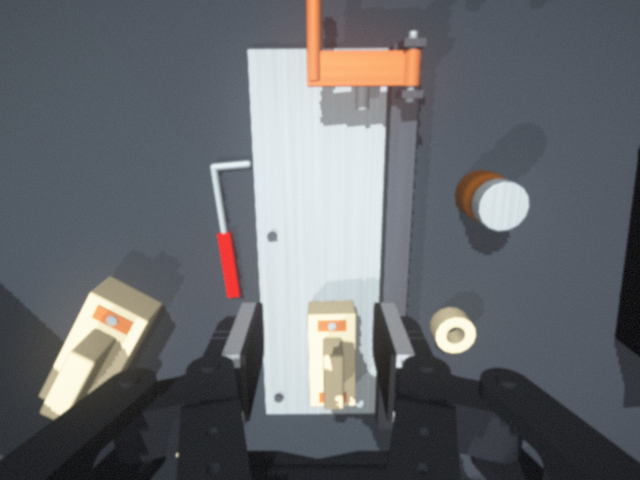

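The leaf is level across the bed with its lower edge at v≈85, and the screw stands out below it, tip at about (362,109). I'll localise the tip.

Run:
```python
from h import *
f=np.load('/tmp/w3.npz',allow_pickle=True); im,d,p=f['im'],f['d'],f['p'][0]
c=cloud(p,d)
print('cam rig',rig(p['position']).round(1))
for u in (358,360,362,364,366): print(u,[(v,int(im[v,u].min()),int(c[v,u,2]*1000)) for v in range(90,120,2)])
for v in (104,107,108,109,110,111,112): print(v,[rig(onz(p,362,v,z/1000)).round(1).tolist() for z in (28,23)])
# leaf lower edge check y=96.5 z=49
g=cv2.GaussianBlur(im[...,2].astype(float)-im[...,0],(5,5),0)
for u in (340,370): k=75+np.argmin(np.diff(g[75:95,u])); print('leaf edge',k,rig(onz(p,u,k+.5,.049)).round(1))
g=cv2.GaussianBlur(im.min(2).astype(float),(3,3),0)
k=[38+np.argmax(np.diff(g[38:60,u])) for u in (270,285,300)]; print('bed end',k,rig(onz(p,285,k[1]+.5,.008)).round(1))
big=cv2.resize(im[40:130,240:430],None,fx=4,fy=4,interpolation=cv2.INTER_CUBIC); save('w3c',big)
```

```text
cam rig [-23.9  81.8 355.1]
358 [(90, 143, 26), (92, 141, 27), (94, 142, 28), (96, 143, 28), (98, 143, 26), (100, 142, 26), (102, 144, 26), (104, 146, 27), (106, 147, 26), (108, 168, 27), (110, 160, 7), (112, 155, 7), (114, 156, 7), (116, 153, 8), (118, 152, 8)]
360 [(90, 149, 27), (92, 150, 26), (94, 152, 26), (96, 152, 27), (98, 151, 27), (100, 152, 26), (102, 151, 26), (104, 152, 27), (106, 160, 25), (108, 191, 26), (110, 170, 6), (112, 155, 7), (114, 153, 8), (116, 153, 7), (118, 155, 8)]
362 [(90, 147, 29), (92, 149, 27), (94, 150, 28), (96, 149, 26), (98, 150, 27), (100, 150, 28), (102, 151, 28), (104, 149, 26), (106, 168, 27), (108, 198, 27), (110, 170, 7), (112, 154, 7), (114, 154, 7), (116, 156, 8), (118, 153, 9)]
364 [(90, 142, 26), (92, 145, 26), (94, 142, 27), (96, 143, 27), (98, 141, 27), (100, 141, 27), (102, 141, 26), (104, 141, 28), (106, 152, 28), (108, 180, 27), (110, 161, 7), (112, 154, 8), (114, 156, 8), (116, 150, 9), (118, 152, 8)]
366 [(90, 129, 27), (92, 130, 27), (94, 126, 26), (96, 126, 27), (98, 125, 26), (100, 125, 28), (102, 127, 27), (104, 127, 26), (106, 132, 25), (108, 153, 26), (110, 151, 8), (112, 150, 9), (114, 151, 8), (116, 150, 7), (118, 149, 6)]
104 [[9.9, 84.9, 28.0], [10.4, 84.9, 23.0]]
107 [[9.9, 82.8, 28.0], [10.4, 82.8, 23.0]]
108 [[9.9, 82.1, 28.0], [10.5, 82.1, 23.0]]
109 [[10.0, 81.4, 28.0], [10.5, 81.4, 23.0]]
110 [[10.0, 80.7, 28.0], [10.5, 80.7, 23.0]]
111 [[10.0, 80.0, 28.0], [10.5, 80.0, 23.0]]
112 [[10.0, 79.3, 28.0], [10.5, 79.3, 23.0]]
leaf edge 85 [-7.4 96.6 49. ]
leaf edge 85 [12.8 96.5 49. ]
bed end [np.int64(48), np.int64(48), np.int64(47)] [-46.2 124.6   8. ]
```

View pics/w3c.png

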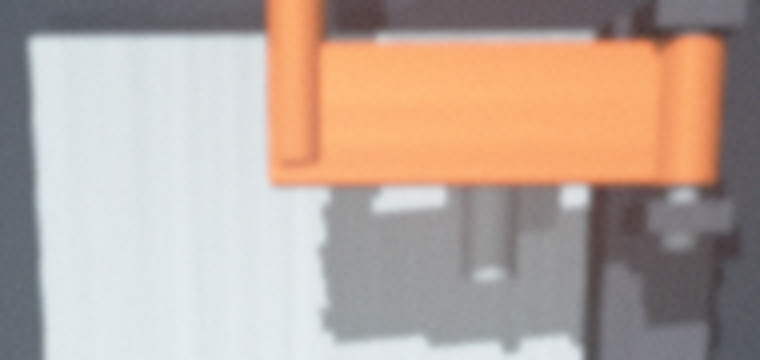

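The tip edge is at v≈109, which gives rig y≈81.4. Cross-checks are good: leaf edge 96.5, bed end 124.6. Next I'll grasp the carrier ridge at rig (-11.7, -123.9), aligned with the fence.

Run:
```python
from h import *
st(); to(W(-11.7,-123.9,90),-4.9)
```

```text
t 9.2 rig [-23.57   8.   210.73] F rig [-0.2   0.42 -0.42] gap 40.1
shift mm [-131.8   11.9  120.8] turn [ 0.21  0.02 -0.22]
```

```bash
python3 -m creep '[[-0.02,0.002,0.016,0,0,0],[-0.04,0.004,0.032,0,0,0],[-0.06,0.006,0.05,0,0,0],[-0.08,0.008,0.068,0,0,-0.1],[-0.1,0.01,0.088,0,0,-0.2],[-0.118,0.011,0.104,0,0,-0.2],[-0.128,0.012,0.116,0,0,-0.2],[-0.132,0.012,0.121,0,0,-0.2]]'
python3 - <<'E'
from h import *
st(); p,im,d=grab('wrist'); st(); to(W(-11.7,-123.9,42),-4.9)
E
```

```text
clock: 10.0
tcp_pos: [0.5602, -0.1847, 0.0853]
orientation: [-0.002, 0.736, 0.677, -0.0]
wrist_force: [0.0, 0.7, 0.2]
finger_gap: 0.0399
t 10.0 rig [ -13.78 -121.84   85.31] F rig [-0.02  0.66  0.16] gap 39.9
t 10.05 rig [ -13.74 -122.11   85.39] F rig [ 0.55 -0.04  0.1 ] gap 39.7
shift mm [-1.9  2.2 43.4] turn [-0.17 -0.08  0.13]
```

```bash
python3 -m creep '[[-0.001,0.001,0.008,0,0,0.1],[-0.002,0.002,0.016,0,0,0.1],[-0.002,0.002,0.024,0,0,0.1],[-0.002,0.002,0.032,0,0,0.1],[-0.002,0.002,0.038,0,0,0.1],[-0.002,0.002,0.042,0,0,0.1],[-0.002,0.002,0.042,0,0,0.1],[-0.002,0.002,0.042,0,0,0.1]]'
python3 -c "from h import *; st()"
python3 -m creep '[[0,0,0,0,0,0],[0,0,0,0,0,0],[0,0,0,0,0,0],[0,0,0,0,0,0],[0,0,0,0,0,0],[0,0,0,0,0,0],[0,0,0,0,0,0],[0,0,0,0,0,0]]' 0.005 20
python3 -c "from h import *; st();to(W(8,-123.9,43),-4.9)"
```

```text
clock: 10.85
tcp_pos: [0.563, -0.1878, 0.0457]
orientation: [0.0, 0.737, 0.676, 0.0]
wrist_force: [-0.2, 0.3, -0.1]
finger_gap: 0.0402
t 10.85 rig [ -10.66 -124.69   45.65] F rig [-0.18  0.29 -0.09] gap 40.2
clock: 11.65
tcp_pos: [0.5632, -0.1879, 0.046]
orientation: [0.0, 0.737, 0.676, 0.0]
wrist_force: [-0.4, 0.4, 5.4]
finger_gap: 0.0155
t 11.65 rig [ -10.47 -124.78   46.  ] F rig [-0.38  0.34  5.39] gap 15.5
shift mm [ 0.9 18.5  3. ] turn [0.04 0.01 0.02]
```

```bash
python3 -m creep '[[0,0.002,-0.0006,0,0,0],[0,0.005,-0.0006,0,0,0],[0,0.008,-0.0006,0,0,0],[0,0.011,-0.0006,0,0,0],[0,0.014,-0.0006,0,0,0],[0,0.016,-0.0006,0,0,0],[0,0.018,-0.0006,0,0,0],[0,0.018,-0.0006,0,0,0]]'
python3 -c "from h import *; st()"
python3 -m creep '[[0,0.0005,0,0,0,0],[0,0.001,0,0,0,0],[0,0.0015,0,0,0,0],[0,0.002,0,0,0,0],[0,0.0025,0,0,0,0],[0,0.0025,0,0,0,0],[0,0.0025,0,0,0,0],[0,0.0025,0,0,0,0]]'
python3 -c "from h import *; st()"
```

```text
clock: 12.45
tcp_pos: [0.5784, -0.1884, 0.0462]
orientation: [-0.002, 0.737, 0.676, -0.001]
wrist_force: [-7.2, 1.9, 10.5]
finger_gap: 0.0152
t 12.45 rig [   4.7  -123.91   46.15] F rig [-7.37  1.26 10.47] gap 15.2
clock: 13.25
tcp_pos: [0.5788, -0.1884, 0.0463]
orientation: [-0.003, 0.737, 0.676, -0.003]
wrist_force: [-11.4, 2.0, 15.1]
finger_gap: 0.0153
t 13.25 rig [   5.06 -123.88   46.27] F rig [-11.53   1.02  15.09] gap 15.3
```

The carrier was stopped at x≈5 instead of 10, with side force. I'll look before pushing any more.

Run:
```python
from h import *
p,w,d=grab('wrist'); np.savez('/tmp/w4.npz',im=w,d=d,p=np.array([p],dtype=object)); p,s,d2=grab('side'); np.savez('/tmp/s4.npz',im=s,d=d2,p=np.array([p],dtype=object))
a=w[200:440,200:440]; b=s[250:370,310:430]
save('c4',np.hstack([cv2.resize(a,(400,400)),cv2.resize(b,(400,400),interpolation=cv2.INTER_CUBIC)]))
```

```text
(no output)
```

View pics/c4.png

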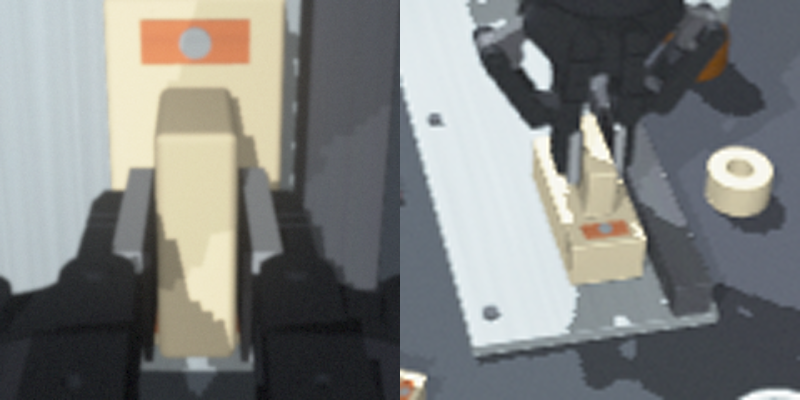

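There is still a gap between the body (u≈283) and the fence (u≈300) in the crop. The carrier is being pressed down and stuck by friction, so I'll unload the vertical force.

```bash
python3 -m creep '[[0,-0.001,-0.0005,0,0,0],[0,-0.002,-0.001,0,0,0],[0,-0.003,-0.0015,0,0,0],[0,-0.003,-0.0015,0,0,0],[0,-0.003,-0.0015,0,0,0],[0,-0.003,-0.0015,0,0,0],[0,-0.003,-0.0015,0,0,0],[0,-0.003,-0.0015,0,0,0]]'
python3 -c "from h import *; st()"
```

```text
clock: 14.15
tcp_pos: [0.5805, -0.1892, 0.0476]
orientation: [-0.0, 0.737, 0.676, 0.0]
wrist_force: [-0.3, 0.1, -2.3]
finger_gap: 0.0155
t 14.15 rig [   6.84 -124.61   47.65] F rig [-0.32  0.11 -2.34] gap 15.5
```

```bash
python3 -m creep '[[0,0,0.0003,0,0,0],[0,0,0.0006,0,0,0],[0,0,0.0008,0,0,0],[0,0,0.0008,0,0,0],[0,0,0.0008,0,0,0],[0,0,0.0008,0,0,0],[0,0,0.0008,0,0,0],[0,0,0.0008,0,0,0]]'
python3 -c "from h import *; st()"
```

```text
clock: 14.95
tcp_pos: [0.5804, -0.1892, 0.0469]
orientation: [-0.0, 0.737, 0.676, 0.0]
wrist_force: [-0.4, 0.5, -2.5]
finger_gap: 0.0156
t 14.95 rig [   6.77 -124.62   46.9 ] F rig [-0.41  0.49 -2.54] gap 15.6
```

```bash
python3 -m creep '[[0,0,0.0003,0,0,0],[0,0,0.0006,0,0,0],[0,0,0.0007,0,0,0],[0,0,0.0007,0,0,0],[0,0,0.0007,0,0,0],[0,0,0.0007,0,0,0],[0,0,0.0007,0,0,0],[0,0,0.0007,0,0,0]]'
python3 -c "from h import *; st()"
```

```text
clock: 15.75
tcp_pos: [0.5804, -0.1893, 0.0462]
orientation: [-0.0, 0.737, 0.676, 0.0]
wrist_force: [0.3, -0.2, -2.8]
finger_gap: 0.0152
t 15.75 rig [   6.77 -124.63   46.18] F rig [ 0.36 -0.19 -2.84] gap 15.2
```

```bash
python3 -m creep '[[0,0,0.0002,0,0,0],[0,0,0.0004,0,0,0],[0,0,0.0005,0,0,0],[0,0,0.0005,0,0,0],[0,0,0.0005,0,0,0],[0,0,0.0005,0,0,0],[0,0,0.0005,0,0,0],[0,0,0.0005,0,0,0]]'
python3 -c "from h import *; st()"
```

```text
clock: 16.55
tcp_pos: [0.5804, -0.1893, 0.046]
orientation: [0.0, 0.737, 0.676, 0.0]
wrist_force: [-2.9, 2.1, 5.4]
finger_gap: 0.0154
t 16.55 rig [   6.75 -124.64   46.01] F rig [-3.05  1.86  5.41] gap 15.4
```

```bash
python3 -m creep '[[0,0,-0.0002,0,0,0],[0,0.0005,-0.0003,0,0,0],[0,0.001,-0.0003,0,0,0],[0,0.0015,-0.0003,0,0,0],[0,0.002,-0.0003,0,0,0],[0,0.0025,-0.0003,0,0,0],[0,0.003,-0.0003,0,0,0],[0,0.003,-0.0003,0,0,0]]'
python3 -c "from h import *; st()"
```

```text
clock: 17.35
tcp_pos: [0.5808, -0.1893, 0.0462]
orientation: [-0.002, 0.737, 0.676, -0.002]
wrist_force: [-8.9, 1.5, 11.8]
finger_gap: 0.0154
t 17.35 rig [   7.21 -124.63   46.19] F rig [-8.97  0.69 11.78] gap 15.4
```

Fx/(Fz+W) stays near 0.6, so it is a friction jam from pushing high. I'll take the weight off (a fraction of a mm), nudge it to the fence, set it down and release, then do the slide by pushing low on its end.

```bash
python3 -m creep '[[0,-0.0015,-0.0003,0,0,0],[0,-0.003,-0.0006,0,0,0],[0,-0.003,-0.0009,0,0,0],[0,-0.003,-0.0009,0,0,0],[0,-0.002,-0.0009,0,0,0],[0,-0.001,-0.0009,0,0,0],[0,0,-0.0009,0,0,0],[0,0,-0.0009,0,0,0]]'
python3 -c "from h import *; st()"
python3 -m creep '[[0,0,0,0,0,0],[0,0,0,0,0,0],[0,0,0,0,0,0],[0,0,0,0,0,0],[0,0,0,0,0,0],[0,0,0,0,0,0],[0,0,0,0,0,0],[0,0,0,0,0,0]]'
python3 -c "from h import *; st()"
```

```text
clock: 18.15
tcp_pos: [0.5837, -0.1896, 0.0468]
orientation: [0.0, 0.737, 0.676, 0.0]
wrist_force: [0.4, 0.4, -2.9]
finger_gap: 0.0154
t 18.15 rig [  10.04 -124.66   46.82] F rig [ 0.38  0.45 -2.92] gap 15.4
clock: 18.95
tcp_pos: [0.5834, -0.1895, 0.0469]
orientation: [-0.0, 0.737, 0.676, 0.0]
wrist_force: [-0.8, -0.6, -2.9]
finger_gap: 0.0156
t 18.95 rig [   9.76 -124.65   46.88] F rig [-0.73 -0.63 -2.91] gap 15.6
```

```bash
python3 -m creep '[[0,0.0003,0,0,0,0],[0,0.0006,0,0,0,0],[0,0.0009,0,0,0,0],[0,0.0012,0,0,0,0],[0,0.0012,0,0,0,0],[0,0.0012,0,0,0,0],[0,0.0012,0,0,0,0],[0,0.0012,0,0,0,0]]'
python3 -c "from h import *; st()"
```

```text
clock: 19.75
tcp_pos: [0.5845, -0.1896, 0.0468]
orientation: [-0.0, 0.737, 0.676, 0.0]
wrist_force: [0.2, 0.0, -2.6]
finger_gap: 0.0154
t 19.75 rig [  10.93 -124.63   46.84] F rig [ 0.19  0.05 -2.63] gap 15.4
```

```bash
python3 -m creep '[[0,0.0002,0,0,0,0],[0,0.0004,0,0,0,0],[0,0.0006,0,0,0,0],[0,0.0008,0,0,0,0],[0,0.0008,0,0,0,0],[0,0.0008,0,0,0,0],[0,0.0008,0,0,0,0],[0,0.0008,0,0,0,0]]'
python3 -c "from h import *; st()"
python3 -m creep '[[0,0.0002,0,0,0,0],[0,0.0004,0,0,0,0],[0,0.0006,0,0,0,0],[0,0.0006,0,0,0,0],[0,0.0006,0,0,0,0],[0,0.0006,0,0,0,0],[0,0.0006,0,0,0,0],[0,0.0006,0,0,0,0]]'
python3 -c "from h import *; st()"
```

```text
clock: 20.55
tcp_pos: [0.585, -0.1896, 0.0468]
orientation: [-0.0, 0.737, 0.676, -0.0]
wrist_force: [-3.3, -0.1, -1.6]
finger_gap: 0.0157
t 20.55 rig [  11.39 -124.56   46.81] F rig [-3.32 -0.35 -1.61] gap 15.7
clock: 21.35
tcp_pos: [0.5851, -0.1896, 0.0468]
orientation: [-0.001, 0.737, 0.676, -0.0]
wrist_force: [-5.8, 0.8, 1.9]
finger_gap: 0.0158
t 21.35 rig [  11.45 -124.56   46.76] F rig [-5.83  0.32  1.88] gap 15.8
```

```bash
python3 -m creep '[[0,-0.0003,0.0002,0,0,0],[0,-0.0006,0.0004,0,0,0],[0,-0.0006,0.0006,0,0,0],[0,-0.0006,0.0007,0,0,0],[0,-0.0006,0.0007,0,0,0],[0,-0.0006,0.0007,0,0,0],[0,-0.0006,0.0007,0,0,0],[0,-0.0006,0.0007,0,0,0]]'
python3 -c "from h import *; st()"
python3 -m creep '[[0,0,0,0,0,0],[0,0,0,0,0,0],[0,0,0,0,0,0],[0,0,-0.005,0,0,0],[0,0,-0.015,0,0,0],[0,0,-0.03,0,0,0],[0,0,-0.045,0,0,0],[-0.01,0,-0.05,0,0,0]]' 0.035
python3 - <<'E'
from h import *
st(); p,im,d=grab('wrist'); st(); to(W(10.2,-195,60),-4.9)
c=cloud(p,d); hsv=cv2.cvtColor(im,cv2.COLOR_BGR2HSV)
m=((hsv[...,0]<35)&(hsv[...,2]>90)&(hsv[...,1]>15)&(c[...,2]>.058)&(c[...,2]<.074)).astype(np.uint8)
k,l,sst,_=cv2.connectedComponentsWithStats(m)
for i in range(1,k):
    if sst[i,4]>500: P=c[l==i]; r=cv2.minAreaRect((P[:,:2]*1000).astype(np.float32)); print(sst[i],r,rig(np.r_[np.array(r[0])/1000,.06]))
E
```

```text
clock: 22.15
tcp_pos: [0.585, -0.1896, 0.0461]
orientation: [-0.0, 0.737, 0.676, -0.0]
wrist_force: [-4.6, 0.3, 0.6]
finger_gap: 0.0157
t 22.15 rig [  11.4  -124.59   46.14] F rig [-4.59 -0.11  0.61] gap 15.7
clock: 22.95
tcp_pos: [0.5859, -0.1996, 0.0989]
orientation: [0.002, 0.736, 0.677, 0.001]
wrist_force: [0.1, -0.3, -0.5]
finger_gap: 0.0352
t 22.95 rig [  13.15 -134.5    98.89] F rig [ 0.13 -0.25 -0.54] gap 35.2
t 23.0 rig [  13.47 -136.81   98.95] F rig [ 1.45 -1.52 -0.32] gap 35.1
shift mm [-58.1  -3.5  39.1] turn [0.25 0.15 0.02]
[ 294  205   38  112 3979] ((584.0715942382812, -189.25502014160156), (50.3617057800293, 16.01967430114746), 85.01546478271484) [  10.42861896 -124.31858721   60.        ]
```

The carrier is set down at rig (10.4, -124.3), yaw 85.0 (fence 85.1). Before going behind it I'll check the clearance to the chimney and tray.

Run:
```python
from h import *
f=np.load('/tmp/scene0.npz',allow_pickle=True); c=cloud(f['p'][0],f['d'])
for n,(a,b,e,g) in dict(chimney=(150,310,192,358),burner=(205,350,255,400),tray=(115,260,187,320),small=(208,246,226,274)).items():
    P=c[b:g,a:e].reshape(-1,3); P=P[P[:,2]>.02]; r=np.array([rig(q) for q in P]); print(n,np.percentile(r,[2,98],axis=0).round())
to(W(10.2,-198,75),-4.9)
```

```text
chimney [[ -33. -435.   31.]
 [  35. -370.  163.]]
burner [[ 113. -375.   21.]
 [ 183. -306.  101.]]
tray [[-209. -466.   21.]
 [ 557. -328. 1297.]]
small [[-165. -246.   20.]
 [-105. -203.   48.]]
shift mm [-61.1  -3.4  24.1] turn [0.25 0.15 0.02]
```

```bash
python3 -m creep '[[-0.012,-0.001,0,0,0,0],[-0.026,-0.002,0.002,0,0,0],[-0.042,-0.003,0.006,0,0,0],[-0.054,-0.003,0.012,0,0,0],[-0.06,-0.003,0.018,0,0,0],[-0.061,-0.003,0.024,0,0,0],[-0.061,-0.003,0.024,0,0,0],[-0.061,-0.003,0.024,0,0,0]]' 0
python3 -c "from h import *; st(); to(W(10.2,-196,20),-4.9)"
```

```text
clock: 23.8
tcp_pos: [0.5761, -0.2596, 0.0717]
orientation: [-0.001, 0.736, 0.677, -0.0]
wrist_force: [-0.7, 0.1, 0.5]
finger_gap: -0.0002
t 23.8 rig [   8.51 -195.06   71.72] F rig [-0.73 -0.    0.46] gap -0.2
shift mm [-1.   1.7 51.7] turn [-0.05 -0.04  0.05]
```

```bash
python3 -m creep '[[0,0.001,0.01,0,0,0],[0,0.001,0.02,0,0,0],[0,0.001,0.03,0,0,0],[0,0.001,0.04,0,0,0],[0,0.001,0.047,0,0,0],[0,0.001,0.05,0,0,0],[0,0.001,0.051,0,0,0],[0,0.001,0.051,0,0,0]]'
python3 -c "from h import *; st(); to(W(10.2,-190,18),-4.9)"
```

```text
clock: 24.6
tcp_pos: [0.5774, -0.2604, 0.0212]
orientation: [0.0, 0.737, 0.676, 0.0]
wrist_force: [-0.6, -0.4, 0.2]
finger_gap: 0.0004
t 24.6 rig [   9.9  -195.74   21.24] F rig [-0.6  -0.47  0.21] gap 0.4
shift mm [5.7 0.3 3.2] turn [0.01 0.   0.02]
```

```bash
python3 -m creep '[[0.002,0,0.001,0,0,0],[0.005,0,0.002,0,0,0],[0.008,0,0.003,0,0,0],[0.011,0,0.003,0,0,0],[0.014,0,0.003,0,0,0],[0.017,0,0.003,0,0,0],[0.02,0,0.003,0,0,0],[0.024,0,0.003,0,0,0]]'
python3 -c "from h import *; st()"
```

```text
clock: 25.4
tcp_pos: [0.5795, -0.2365, 0.0183]
orientation: [0.0, 0.737, 0.676, -0.0]
wrist_force: [-0.6, -0.9, -0.3]
finger_gap: 0.0001
t 25.4 rig [   9.89 -171.78   18.26] F rig [-0.5  -0.9  -0.31] gap 0.1
```

```bash
python3 -m creep '[[0.005,0,0,0,0,0],[0.012,0,0,0,0,0],[0.02,0,0,0,0,0],[0.028,0,0,0,0,0],[0.036,0,0,0,0,0],[0.044,0,0,0,0,0],[0.052,0,0,0,0,0],[0.06,0,0,0,0,0]]'
python3 - <<'E'
from h import *
st(); p,im,d=grab('wrist')
c=cloud(p,d); hsv=cv2.cvtColor(im,cv2.COLOR_BGR2HSV)
m=((hsv[...,0]<35)&(hsv[...,2]>90)&(hsv[...,1]>15)&(c[...,2]>.058)&(c[...,2]<.074)).astype(np.uint8)
k,l,sst,_=cv2.connectedComponentsWithStats(m)
for i in range(1,k):
    if sst[i,4]>500: P=c[l==i]; r=cv2.minAreaRect((P[:,:2]*1000).astype(np.float32)); print(sst[i],r,rig(np.r_[np.array(r[0])/1000,.06]))
save('w5',im); st()
E
```

```text
clock: 26.2
tcp_pos: [0.5846, -0.1758, 0.0182]
orientation: [0.0, 0.736, 0.676, 0.0]
wrist_force: [-1.0, -2.6, 0.6]
finger_gap: 0.0002
t 26.2 rig [   9.77 -110.91   18.22] F rig [-0.82 -2.63  0.62] gap 0.2
[  286    82    75   216 15056] ((590.101806640625, -120.07391357421875), (49.47809982299805, 16.151901245117188), 85.25216674804688) [ 10.52755546 -54.87523491  60.        ]
t 26.25 rig [   9.66 -109.61   18.21] F rig [0.38 0.2  0.11] gap -0.4
```

View pics/w5.png

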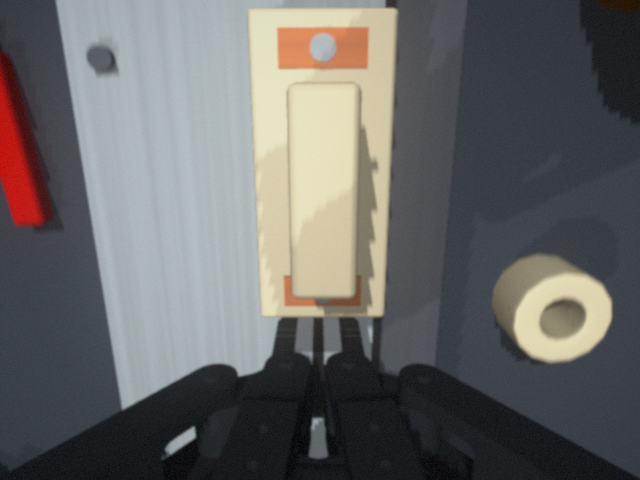

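The carrier is flat against the fence (yaw 85.25), with its ridge centred ahead of the fingertips at (318,320). The front end is about 91 mm from the screw and the sliding force about 2.6 N. I'll push on to within about 8 mm.

```bash
python3 -m creep '[[0.003,0,0,0,0,0],[0.008,0,0,0,0,0],[0.014,0,0,0,0,0],[0.02,0,0,0,0,0],[0.026,0,0,0,0,0],[0.032,0,0,0,0,0],[0.038,0,0,0,0,0],[0.044,0,0,0,0,0]]'
python3 -c "from h import *; st()"
python3 -m creep '[[0.006,0,0,0,0,0],[0.012,0,0,0,0,0],[0.018,0,0,0,0,0],[0.023,0,0,0,0,0],[0.028,0,0,0,0,0],[0.032,0,0,0,0,0],[0.035,0,0,0,0,0],[0.037,0,0,0,0,0]]'
python3 - <<'E'
from h import *
st(); p,im,d=grab('wrist')
c=cloud(p,d); hsv=cv2.cvtColor(im,cv2.COLOR_BGR2HSV)
m=((hsv[...,0]<35)&(hsv[...,2]>90)&(hsv[...,1]>15)&(c[...,2]>.058)&(c[...,2]<.074)).astype(np.uint8)
k,l,sst,_=cv2.connectedComponentsWithStats(m)
for i in range(1,k):
    if sst[i,4]>500: P=c[l==i]; r=cv2.minAreaRect((P[:,:2]*1000).astype(np.float32)); print(sst[i],r,rig(np.r_[np.array(r[0])/1000,.06]))
save('w6',im); np.savez('/tmp/w6.npz',im=im,d=d,p=np.array([p],dtype=object)); st()
E
```

```text
clock: 27.05
tcp_pos: [0.5882, -0.1323, 0.0182]
orientation: [0.0, 0.737, 0.676, -0.0]
wrist_force: [-1.0, -2.6, 0.5]
finger_gap: 0.0001
t 27.05 rig [  9.69 -67.2   18.21] F rig [-0.8  -2.65  0.5 ] gap 0.1
clock: 27.85
tcp_pos: [0.5913, -0.0957, 0.0182]
orientation: [0.0, 0.737, 0.676, -0.0]
wrist_force: [-2.1, -4.5, 2.7]
finger_gap: 0.0
t 27.85 rig [  9.61 -30.53  18.2 ] F rig [-1.7  -4.69  2.66] gap 0.0
[  286    82    75   217 15111] ((596.7741088867188, -40.13958740234375), (49.93875503540039, 16.137468338012695), 85.12092590332031) [10.34772822 25.3368825  60.        ]
t 27.9 rig [  9.6  -30.26  18.18] F rig [-2.3  -3.78  2.53] gap -0.6
```

View pics/w6.png

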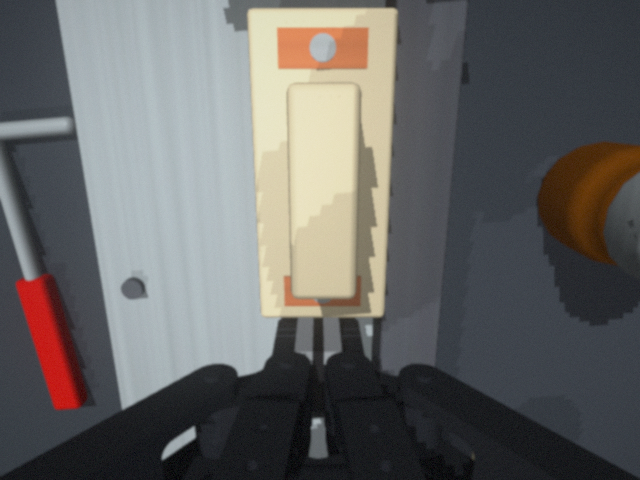

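The carrier is still flat to the fence, yaw 85.1. Its front end is at y≈70.3, about 11 mm short of the estimated tip. I'll approach slowly by feel.

```bash
python3 -m creep '[[0.002,0,0,0,0,0],[0.004,0,0,0,0,0],[0.005,0,0,0,0,0],[0.006,0,0,0,0,0],[0.0065,0,0,0,0,0],[0.007,0,0,0,0,0],[0.0075,0,0,0,0,0],[0.008,0,0,0,0,0]]'
python3 -c "from h import *; st()"
python3 -m creep '[[0.0001,0,0,0,0,0],[0.0002,0,0,0,0,0],[0.0003,0,0,0,0,0],[0.0004,0,0,0,0,0],[0.0005,0,0,0,0,0],[0.0006,0,0,0,0,0],[0.0007,0,0,0,0,0],[0.0008,0,0,0,0,0]]'
python3 -c "from h import *; st()"
```

```text
clock: 28.7
tcp_pos: [0.5919, -0.0882, 0.0182]
orientation: [0.0, 0.737, 0.676, -0.0]
wrist_force: [-2.2, -4.3, 1.8]
finger_gap: -0.0002
t 28.7 rig [  9.6  -22.98  18.2 ] F rig [-1.85 -4.5   1.8 ] gap -0.2
clock: 29.5
tcp_pos: [0.5919, -0.0874, 0.0182]
orientation: [0.0, 0.737, 0.676, -0.0]
wrist_force: [-2.3, -4.5, 2.2]
finger_gap: -0.0
t 29.5 rig [  9.57 -22.16  18.17] F rig [-1.92 -4.67  2.17] gap -0.0
```

```bash
python3 -m creep '[[0.0001,0,0,0,0,0],[0.0002,0,0,0,0,0],[0.0003,0,0,0,0,0],[0.0004,0,0,0,0,0],[0.0005,0,0,0,0,0],[0.0006,0,0,0,0,0],[0.0007,0,0,0,0,0],[0.0008,0,0,0,0,0]]'
python3 -c "from h import *; st()"
```

```text
clock: 30.3
tcp_pos: [0.592, -0.0866, 0.0182]
orientation: [-0.0, 0.737, 0.676, -0.0]
wrist_force: [-3.3, -4.5, 3.2]
finger_gap: 0.0001
t 30.3 rig [  9.58 -21.36  18.18] F rig [-2.91 -4.79  3.19] gap 0.1
```

```bash
python3 -m creep '[[0.0001,0,0,0,0,0],[0.0002,0,0,0,0,0],[0.0003,0,0,0,0,0],[0.0004,0,0,0,0,0],[0.0005,0,0,0,0,0],[0.0006,0,0,0,0,0],[0.0007,0,0,0,0,0],[0.0008,0,0,0,0,0]]'
python3 -c "from h import *; st()"
```

```text
clock: 31.1
tcp_pos: [0.5921, -0.0858, 0.0182]
orientation: [-0.0, 0.737, 0.676, -0.0]
wrist_force: [-1.9, -4.9, 2.3]
finger_gap: -0.0001
t 31.1 rig [  9.56 -20.58  18.18] F rig [-1.53 -5.    2.26] gap -0.1
```

```bash
python3 -m creep '[[0.0001,0,0,0,0,0],[0.0001,0,0,0,0,0],[0.0002,0,0,0,0,0],[0.0002,0,0,0,0,0],[0.0003,0,0,0,0,0],[0.0003,0,0,0,0,0],[0.0004,0,0,0,0,0],[0.0004,0,0,0,0,0]]'
python3 -c "from h import *; st()"
```

```text
clock: 31.9
tcp_pos: [0.5921, -0.0854, 0.0182]
orientation: [0.0, 0.737, 0.676, -0.0]
wrist_force: [-1.0, -4.3, 2.1]
finger_gap: 0.0003
t 31.9 rig [  9.58 -20.2   18.18] F rig [-0.65 -4.35  2.07] gap 0.3
```

```bash
python3 -m creep '[[0.0001,0,0,0,0,0],[0.0001,0,0,0,0,0],[0.0002,0,0,0,0,0],[0.0002,0,0,0,0,0],[0.0003,0,0,0,0,0],[0.0003,0,0,0,0,0],[0.0004,0,0,0,0,0],[0.0004,0,0,0,0,0]]'
python3 -c "from h import *; st()"
```

```text
clock: 32.7
tcp_pos: [0.5921, -0.0853, 0.0182]
orientation: [0.0, 0.737, 0.676, -0.0]
wrist_force: [-3.1, -5.8, 1.9]
finger_gap: -0.0003
t 32.7 rig [  9.56 -20.05  18.18] F rig [-2.64 -6.06  1.9 ] gap -0.3
```

Contact: the tool advanced 0.15 of the commanded 0.4 mm and the force rose above the ~4.7 N sliding level. I'll build up to about 10.7 N total.

```bash
python3 -m creep '[[0.0001,0,0,0,0,0],[0.0002,0,0,0,0,0],[0.0003,0,0,0,0,0],[0.0004,0,0,0,0,0],[0.0004,0,0,0,0,0],[0.0004,0,0,0,0,0],[0.0004,0,0,0,0,0],[0.0004,0,0,0,0,0]]'
python3 -c "from h import *; st()"
```

```text
clock: 33.5
tcp_pos: [0.5921, -0.0853, 0.0182]
orientation: [0.0, 0.737, 0.676, -0.001]
wrist_force: [-2.4, -6.6, 1.5]
finger_gap: 0.0001
t 33.5 rig [  9.57 -20.03  18.21] F rig [-1.79 -6.76  1.51] gap 0.1
```

```bash
python3 -m creep '[[0.0001,0,0,0,0,0],[0.0002,0,0,0,0,0],[0.0004,0,0,0,0,0],[0.0005,0,0,0,0,0],[0.0006,0,0,0,0,0],[0.0007,0,0,0,0,0],[0.0008,0,0,0,0,0],[0.0008,0,0,0,0,0]]'
python3 -c "from h import *; st()"
```

```text
clock: 34.3
tcp_pos: [0.5921, -0.0852, 0.0182]
orientation: [0.001, 0.737, 0.676, -0.001]
wrist_force: [-3.7, -8.7, 2.3]
finger_gap: -0.0002
t 34.3 rig [  9.56 -19.98  18.21] F rig [-2.96 -8.95  2.27] gap -0.2
```

```bash
python3 -m creep '[[0.0001,0,0,0,0,0],[0.0002,0,0,0,0,0],[0.0004,0,0,0,0,0],[0.0006,0,0,0,0,0],[0.0006,0,0,0,0,0],[0.0006,0,0,0,0,0],[0.0006,0,0,0,0,0],[0.0006,0,0,0,0,0]]'
python3 -c "from h import *; st()"
python3 -m creep '[[0,0,0,0,0,0],[0,0,0,0,0,0],[0,0,0,0,0,0],[0,0,0,0,0,0],[0,0,0,0,0,0],[0,0,0,0,0,0],[0,0,0,0,0,0],[0,0,0,0,0,0]]'
python3 -c "from h import *; st()"
```

```text
clock: 35.1
tcp_pos: [0.5921, -0.0852, 0.0182]
orientation: [0.001, 0.737, 0.676, -0.002]
wrist_force: [-4.0, -10.4, 2.3]
finger_gap: -0.0002
t 35.1 rig [  9.56 -19.96  18.23] F rig [ -3.13 -10.68   2.26] gap -0.2
clock: 35.9
tcp_pos: [0.5921, -0.0852, 0.0182]
orientation: [0.001, 0.737, 0.676, -0.002]
wrist_force: [-3.0, -11.1, 1.9]
finger_gap: 0.0003
t 35.9 rig [  9.57 -19.97  18.23] F rig [ -2.09 -11.35   1.88] gap 0.3
```

The total is about 11 N with about 4.7 N sliding friction, so about 6.3 N on the screw, held for more than 0.8 s. Now I'll back off straight, then rise.

```bash
python3 -m creep '[[-0.001,0,0,0,0,0],[-0.003,0,0,0,0,0],[-0.008,0,0,0,0,0],[-0.014,0,0,0,0,0],[-0.02,0,-0.002,0,0,0],[-0.024,0,-0.01,0,0,0],[-0.024,0,-0.03,0,0,0],[-0.024,0,-0.06,0,0,0]]'
python3 -m creep '[[0,0,-0.04,0,0,0],[0,-0.003,-0.075,0,0,0],[0.025,-0.008,-0.1,0,0,0],[0.06,-0.014,-0.115,0,0,0],[0.1,-0.02,-0.12,0,0,0],[0.14,-0.026,-0.12,0,0,0],[0.17,-0.03,-0.12,0,0,0],[0.19,-0.034,-0.12,0,0,0]]' 0.04
python3 - <<'E'
from h import *
st(); to(W(-24.3,150,80),-4.9)
E
```

```text
clock: 36.7
tcp_pos: [0.5891, -0.1068, 0.0777]
orientation: [-0.002, 0.737, 0.676, -0.001]
wrist_force: [0.6, 0.4, 0.8]
finger_gap: 0.0002
clock: 37.5
tcp_pos: [0.5725, 0.0875, 0.1992]
orientation: [0.0, 0.736, 0.677, 0.001]
wrist_force: [-0.4, -0.4, 0.5]
finger_gap: 0.0403
t 37.5 rig [-24.7  150.45 199.23] F rig [-0.34 -0.42  0.49] gap 40.3
shift mm [ -0.6   0.3 119.2] turn [ 0.07 -0.05  0.13]
```

```bash
python3 -m creep '[[0,0,0.03,0,0,0],[0,0,0.065,0,0,0],[0,0,0.1,0,0,0],[0,0,0.125,0,0,0],[0,0,0.145,0,0,0],[0,0,0.16,0,0,0],[0,0,0.167,0,0,0],[0,0,0.17,0,0,0]]'
python3 -c "from h import *; st()"
python3 -m creep '[[0,0,0,0,0,0],[0,0,0,0,0,0],[0,0,0,0,0,0],[0,0,0,0,0,0],[0,0,0,0,0,0],[0,0,0,0,0,0],[0,0,0,0,0,0],[0,0,0,0,0,0]]' 0 20
python3 -c "from h import *; st()"
```

```text
clock: 38.3
tcp_pos: [0.5726, 0.0853, 0.028]
orientation: [-0.0, 0.737, 0.676, -0.0]
wrist_force: [0.5, 0.4, 0.7]
finger_gap: 0.0401
t 38.3 rig [-24.49 148.26  28.02] F rig [0.45 0.46 0.67] gap 40.1
clock: 39.1
tcp_pos: [0.5727, 0.0854, 0.0292]
orientation: [0.0, 0.736, 0.676, 0.0]
wrist_force: [-3.4, 0.5, 5.5]
finger_gap: 0.0092
t 39.1 rig [-24.35 148.4   29.18] F rig [-3.42  0.16  5.5 ] gap 9.2
```

```bash
python3 -m creep '[[0,0.0003,-0.0065,0,0,0],[0,0.0013,-0.0129,0,0,0],[0,0.0029,-0.0192,0,0,0],[0,0.0051,-0.0253,0,0,0],[0,0.008,-0.0312,0,0,0],[0,0.0114,-0.0367,0,0,0],[0,0.0153,-0.0419,0,0,0],[0,0.0197,-0.0466,0,0,0]]'
python3 -c "from h import *; st()"
python3 -m creep '[[0,0.0049,-0.0043,0,0,0],[0,0.0102,-0.0081,0,0,0],[0,0.0158,-0.0113,0,0,0],[0,0.0217,-0.014,0,0,0],[0,0.0279,-0.016,0,0,0],[0,0.0343,-0.0174,0,0,0],[0,0.0407,-0.0182,0,0,0],[0,0.0472,-0.0184,0,0,0]]'
python3 -c "from h import *; st()"
```

```text
clock: 39.9
tcp_pos: [0.5884, 0.0841, 0.0748]
orientation: [-0.003, 0.736, 0.677, -0.003]
wrist_force: [-12.5, 2.1, 4.6]
finger_gap: 0.0089
t 39.9 rig [ -8.58 148.45  74.82] F rig [-12.58   1.01   4.58] gap 8.9
clock: 40.7
tcp_pos: [0.6402, 0.0798, 0.0951]
orientation: [0.001, 0.736, 0.676, 0.001]
wrist_force: [-3.4, 1.4, 2.5]
finger_gap: 0.009
t 40.7 rig [ 43.4  148.58  95.11] F rig [-3.51  1.13  2.5 ] gap 9.0
```

The leaf is up at about 1.6 rad. I'll release, rise clear and check.

```bash
python3 -m creep '[[0,0,0,0,0,0],[0,0,0,0,0,0],[0,0,0,0,0,0],[0,0,-0.003,0,0,0],[0,0,-0.015,0,0,0],[0,0,-0.035,0,0,0],[0,0,-0.06,0,0,0],[0,0,-0.08,0,0,0]]' 0.045
python3 -m creep '[[0,0,-0.03,0,0,0],[-0.02,-0.005,-0.06,0,0,0],[-0.05,-0.01,-0.09,0,0,0],[-0.08,-0.015,-0.11,0,0,0],[-0.11,-0.02,-0.125,0,0,0],[-0.13,-0.025,-0.13,0,0,0],[-0.14,-0.025,-0.13,0,0,0],[-0.14,-0.025,-0.13,0,0,0]]'
python3 - <<'E'
from h import *
grab('wrist'); p,im,d=grab('wrist'); st(); save('w7',im)
c=cloud(p,d); hsv=cv2.cvtColor(im,cv2.COLOR_BGR2HSV)
for nm,a,b in (('body',.028,.044),('ridge',.058,.074)):
    m=((hsv[...,0]<35)&(hsv[...,2]>90)&(hsv[...,1]>15)&(hsv[...,1]<140)&(c[...,2]>a)&(c[...,2]<b)).astype(np.uint8)
    k,l,sst,_=cv2.connectedComponentsWithStats(m)
    for i in range(1,k):
        if sst[i,4]>300: P=c[l==i]; r=cv2.minAreaRect((P[:,:2]*1000).astype(np.float32)); print(nm,sst[i],r[1],r[2],rig(np.r_[np.array(r[0])/1000,.06]).round(1))
m=(hsv[...,0]<16)&(hsv[...,1]>120)&(hsv[...,2]>110)&(c[...,2]>.1); m[200:]=0
P=c[m]; print('bar',np.median([rig(q) for q in P],axis=0).round(1))
_,s,_=grab('side'); _,q,_=grab('scene'); save('s7',s); save('q7',q)
o=cv2.imread('pics/side0.png'); o2=cv2.imread('pics/scene0.png')
save('f7',np.hstack([im[:,:][0:480,140:540],cv2.resize(s[150:390,250:450],(400,480))]))
E
```

```text
clock: 41.5
tcp_pos: [0.6398, 0.0797, 0.1756]
orientation: [0.001, 0.737, 0.676, 0.001]
wrist_force: [0.3, 0.3, 0.9]
finger_gap: 0.0453
clock: 42.3
tcp_pos: [0.6026, -0.0588, 0.3037]
orientation: [0.0, 0.737, 0.676, 0.0]
wrist_force: [0.0, 0.2, 0.0]
finger_gap: 0.0447
t 42.4 rig [ 17.5    8.9  302.79] F rig [-0.47 -0.22  0.13] gap 45.1
body [ 292  106   54  103 2326] (96.51415252685547, 48.472354888916016) 83.0676498413086 [16.4 38.9 60. ]
body [  54  255   91  110 2769] (118.50050354003906, 52.0644645690918) 53.06496810913086 [-215.6 -120.6   60. ]
ridge [ 76 294  32  64 455] (64.69361114501953, 19.729536056518555) 71.85052490234375 [-205.9 -121.8   60. ]
bar [ 43.2 127.5 115.2]
```

View pics/f7.png

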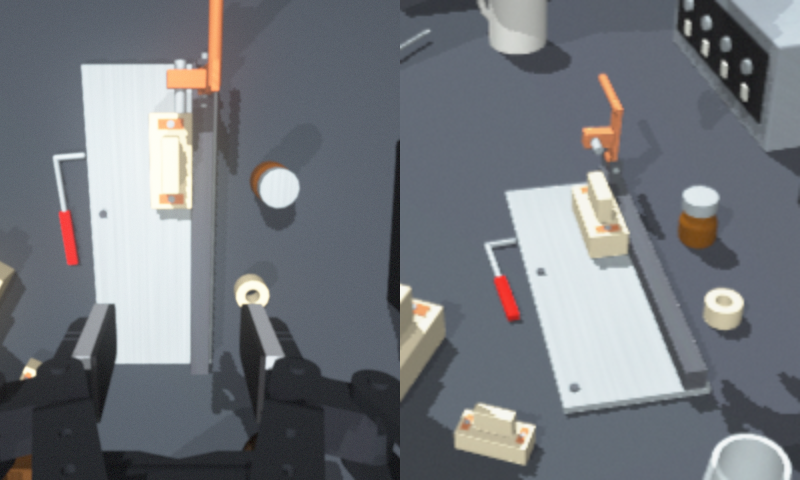

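The final views show the leaf upright, the carrier flat against the fence with its front at about (170,115), and the bystanders in place. The body mask picked up part of the fence, so I'll recheck from the ridge top by depth alone and then hand in.

Run:
```python
from h import *
p,im,d=grab('wrist'); c=cloud(p,d); q=(c[...,:2]*1000-O); X=q@ex; Y=q@ey; Z=c[...,2]*1000
for nm,a,b in (('body',32.5,41),('ridge',60,72)):
    m=(abs(X-10)<35)&(Y>-30)&(Y<92)&(Z>a)&(Z<b)
    m=cv2.morphologyEx(m.astype(np.uint8),cv2.MORPH_OPEN,np.ones((3,3)))>0
    r=cv2.minAreaRect(np.stack([X[m],Y[m]],1).astype(np.float32)); print(nm,m.sum(),r,np.median(Z[m]))
st(); env.hand_in()
```

```text
body 2981 ((10.035344123840332, 36.1360969543457), (39.99817657470703, 89.22953796386719), 0.15513713657855988) 36.17134002680428
ridge 1029 ((9.89406681060791, 36.66402816772461), (15.719030380249023, 49.04739761352539), 0.11681938171386719) 65.86686254425122
t 42.55 rig [ 17.5    9.49 302.56] F rig [0.13 0.03 0.05] gap 45.1
the job is handed in; nothing more can be done
```

I gauged the carrier against the stop screw, swung the leaf back up and handed the job in at 42.6 s, with the gripper open and touching nothing.

**What I did**
- **Leaf down:** I pinched the thumb bar and swung the leaf down until it met a firm stop at about 24 N.
- **Carrier to the fence:** I brought it over by its grip ridge. Pushing that high jammed it on friction twice, so I took its weight off the bed by under 2 mm for the last few mm.
- **Slide and press:** I pushed low on the carrier's end with shut fingers until it met the screw. The total push read 10.7 to 11.4 N, held for more than 0.8 s. The sliding force just before contact was about 4.7 N, which leaves about 6 to 6.7 N on the screw.
- **Leaf up:** I swung it back to about 1.6 rad and let go.

**Last checks**
- **Carrier position:** It lies at rig (10.0, 36.1–36.7) mm, turned 0.1 to 0.2° from the fence. Its end is at y ≈ 81 to 81.5, which agrees with the screw tip seen by camera at 81.4.
- **Bystanders:** Those visible in the last two pictures (hex key, insulator, jar and mug) look undisturbed. I did not measure them, and I did not check the rest in the final pictures.

**Uncertain or disagreeing**
- **Press force:** It was not measured directly. The sliding force was 2.6 N earlier in the slide, so the force on the screw may have been up to about 8.5 N, still under 12 N.
- **Contact position:** By the arm's reading, contact came at about y ≈ 80.6, roughly 0.8 mm short of the camera's value.
- **Carrier outline:** My first camera mask of the final carrier pose was contaminated by the fence. The figures above come from a second, depth-only check.

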